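Press the lid home on a culture dish

ROBOT

A 6-joint arm with a two-finger parallel gripper is mounted at the origin on the work surface. World frame = base frame: x ahead of the robot, y to its left, z up, the work surface at z = 0. Lengths are in m, angles in rad, forces in N, time in s.
With the tool pointing down it reaches from about 0.3 to 0.875 m from the base axis. Payload 6.4 kg.
Tool frame: the origin (TCP) lies midway between the tips of the shut fingers; the grasp point (between the pads) lies 19 mm behind it; z points along the fingers, y is the line along which they close (so a half turn about z gives the same grasp; the last joint's range is limited). The gripper opens to 85 mm and grips with 20 to 120 N. Pads are 22 mm wide; open, the fingers measure 114 mm over their backs; the gripper's body (76 mm by 85 mm) begins 54 mm behind the grasp point. The pads swing forward as they close: fully open they stand 13 mm farther back than shut.
Start: joints at [-1.401, 0.181, 1.607, -0, 1.354, -0.206], TCP at [0.211, -0.535, 0.231] pointing down, gripper open.
Joint ranges: [-2.99, 2.99], [-0.89, 2.07], [0.3, 2.58], [-1.14, 4.28], [0, 2.63], [-3.12, 3.12]. Speed limits (rad/s): [2.57, 2.57, 3.01, 3.14, 3.14, 3.14].

INTERFACE

Orientations are given as a unit quaternion [w, x, y, z].
In Python, from bench import ctrl, vision, workorder gives the robot as it stands. The module is installed in compiled form; this text tells all that it offers.
- The arm moves only by the tool servo_tool, never from a script. Its argument "steps" is a list of rows, each an object of numbers: "dx", "dy", "dz": the shift along the world's x, y, z as a fraction of full scale; "wx", "wy", "wz": the turn, a rotation vector about the world's x, y, z as a fraction of full scale. A call has exactly 5 rows; each row is the pose to reach, as a shift and turn from the pose commanded when the call began, turning the shorter way round; what a row does not reach only later rows make up. Full scale, the value 1, is 100 mm for a shift and pi rad for a turn. A row lasts 1/12 s, in which the tool goes at most 41.7 mm and 7.16 degrees, less where a joint would pass 70% of its speed; a pose out of reach is approached as far as the arm can. A call with a number of a shift or a turn outside -1 to 1 is refused whole. A call with a gripper value outside its range is refused whole. "jaw" is the opening, from 0 (shut) to 1 (fully open), set as the call begins (left out, the last holds). The fingers move at their own pace and stop on an object; the grip force is fixed at half the most. Time passes only in rows, so rows that repeat a pose let the fingers close, or fill a call up. It gives the time, the measured TCP pose, the force, the opening and the grip force at its end, in the units of the state.
- ctrl.get_obs(): the state, without advancing time (a new reading comes with each control period).
- vision.camera(name): name is "side" or "top"; returns a dict with "frame" (400x640x3 uint8, red, green, blue), "vfov" (degrees; the focal length in pixels is half the picture's height over the tangent of half this angle, whatever the lens; pixels are square), "cx", "cy" (the principal point, pixels), "camera_from_world" (4x4, takes a point from world to camera coordinates). Camera axes: x right, y up, looking along -z (the intrinsics and any distortion apply to the point x, -y, -z); pixel columns grow to the right and rows downward; lengths in m; the calibration is good to about 2 mm. A picture is of the moment at which its call begins. There is no depth.
- workorder.hand_in(): hands the job in; it is judged then, once.
The state is a dict: "time_s": time; "q": joint angles; "dq": joint speeds; "joint_efforts": joint torques, N m; "eef_pos": TCP position; "eef_rot": TCP orientation; "wrist_force": force on the tool from outside, world axes, zero at the start; "torque": the same for the moment, N m; "opening": opening from 0.0 (shut) to 1.0 (fully open); "grasp_force": force on a finger pad.
Only numpy, scipy, OpenCV 4.12 (cv2) and the standard library are available. Lean on these libraries where they do the work, as an engineer would, in place of code of your own. Each camera call takes 0.05 s, during which the arm holds its last target. There are 200 camera calls.

TASK

The pink culture dish on the blue carrier has its lid set on but not yet pressed home. Lift the carrier off its green mat by its orange grip, slide it in between the guides and under the head of the lid press all the way to the back stop, and leave it there while you swing the press lever fully down to its stop and let it come all the way back up. Then draw the carrier out again and set it flat on the middle of the green mat, lying along it, the dish still in its pocket; never touch the dish or its lid with the fingers, and leave the bottle, the beaker and the stack of dishes where they stand.

Things in the scene. Friction and masses are not known exactly. Their poses are not given: they have to be found in the camera images.
- press: White bench lid press fixed to the table. Origin on the table under the ram axis; +x is the feed direction (carrier goes in towards +x from the open front at -x), z up. Aluminium base plate 8 mm thick, x = -135 to +110, y = +/-65 mm. Column behind the stop, x = +50 to +108. A cross shaft at x = +10, 100 mm above the table, goes out to the lever at y = +150 mm.
- press_entry (a point): Mouth of the blue guides, on the base plate's top at x = -100 mm of the press. Guides: inner faces 78 mm apart (y = +/-39), tops 18 mm above the table, x = -75 to +40; flares in front of them open outward to about 100 mm apart at x = -101 mm.
- press_stop (a point): Middle of the black back stop's face, x = +36 mm of the press, 15 mm above the table.
- press_head (a point): Middle of the overhanging head's lower front edge, x = -45 mm of the press, 46 mm above the table. Head: y = +/-46 mm, x = -45 to +60, top 125 mm above the table. The ram's raised face is 42 mm above the table.
- press_anvil (a point): Point on the base plate's top (8 mm above the table), on the ram axis, where the pocket's centre must come. Axes as the press.
- lever_pivot (a point): Lever's hinge point, at x = +10, y = +150, z = 100 mm of the press. The hinge axis lies along the press's y.
- lever_bar (a point): Centre of the lever's blue hand bar: 18 mm in diameter, 45 mm long along the press's y, 130 mm from the pivot. At rest the lever leans up 0.7 rad above level towards the front (-x) of the press; it swings down to level in the press's x-z plane. Can be pushed down with closed fingers from above.
- press_lever (a joint): Lever angle, rad: 0 up at rest, 0.7 at its lower stop (level). Sprung: about 4 N at the bar at the start, 7 N at the stop, plus damping and about 1 N for the lid; let go, it comes back up by itself in under a second. It drives the ram down 14 mm, onto the lid.
- mat: Thin green mat fixed on the table, 220 x 110 mm, 2 mm thick; origin at the centre of its underside, x along its length. The carrier starts lying on it along its x axis.
- carrier: Blue dish carrier, a loose paddle 183 x 72 x 4 mm, about 0.16 kg, round nose (radius 36 mm) at its +x end. Origin at the underside, 90.5 mm behind the nose's end; x points from grip to dish, z up. The dish's pocket in the nose is 64 mm wide inside, its rim 9 mm above the underside. With the nose on the press's back stop the pocket is under the ram.
- carrier_grip (a point): On the orange upright grip at the carrier's tail, where to pinch it: 30 mm long (x), 16 mm wide (y), its top 49 mm above the carrier's underside. The point lies 65.5 mm behind the origin (x = -65.5), 34 mm above the underside and 120 mm behind the pocket's centre.
- carrier_seat (a point): Centre of the pocket's floor: x = +54.5 mm, 4 mm above the carrier's underside.
- dish: Pink culture dish, loose, 58 mm in diameter, 13 mm high without its lid; origin at the centre of its underside. It stands in the carrier's pocket with 3 mm of play. With its unpressed lid its top is 20 mm above the dish's underside.
- dish_lid (a joint): How far the pale lid has been pressed down on the dish, m: 0 loose, 0.004 home. Takes about 6 N.
- disinfectant: Bystander: closed red bottle with a white cap, 68 mm wide, 170 mm high; origin under its centre.
- beaker: Bystander: glass beaker, 70 mm wide, 85 mm high; origin under its centre.
- dish_stack: Bystander: stack of three wider dishes, 94 mm wide, 48 mm high; origin under its centre.

How it is judged:
On the way, in this order (a step that is already met when the one before it is completed fails the run):
1. the carrier lies flat on the press's base plate, its nose at the back stop and the dish in its pocket under the ram (horizontal distance between carrier_seat and press_anvil below 0.007 m and horizontal distance between dish and carrier_seat below 0.008 m and z of carrier_seat in the frame of press_anvil below 0.008 m and angle between the x axis of carrier and the x axis of press, either way round below 0.09 rad and angle between carrier's own z axis and vertical below 0.06 rad), for 0.2 s.
2. the lever is at its lower stop with the dish under the ram (horizontal distance between carrier_seat and press_anvil below 0.007 m and value of joint press_lever above 0.65 rad and value of joint dish_lid above 0.003 m), for 0.05 s.
3. the lever is back up, the lid is home and the carrier is still in the press (horizontal distance between carrier_seat and press_anvil below 0.02 m and value of joint press_lever below 0.05 rad and value of joint dish_lid above 0.003 m), for 0.1 s.
At the end, for the whole second after the job is handed in: The carrier lies at rest flat on the green mat, along it (centre within 40 mm of the mat's centre, within 0.4 rad of its length, either way round), with the dish upright in its pocket; the lid is pressed home (over 3 mm of its 4 mm) and the lever is back up (under 0.05 rad) (horizontal distance between carrier and mat below 0.04 m and angle between the x axis of carrier and the x axis of mat, either way round below 0.4 rad and height (world z) of carrier below 0.006 m and angle between each of carrier, dish's own z axis and vertical below 0.06 rad and horizontal distance between dish and carrier_seat below 0.008 m and z of dish in the frame of carrier_seat below 0.004 m and value of joint dish_lid above 0.003 m and value of joint press_lever below 0.05 rad and linear speed of each of carrier, dish below 0.02 m/s); the robot touches nothing.
It fails at once if the fingers touch the dish or its lid (contact force between the fingers and dish above 0.5 N).
It fails at once if the bottle is moved by more than 30 mm (distance of disinfectant from where it was at the start of the episode above 0.03 m).
It fails at once if the beaker is moved by more than 30 mm (distance of beaker from where it was at the start of the episode above 0.03 m).
It fails at once if the stack of dishes is moved by more than 30 mm (distance of dish_stack from where it was at the start of the episode above 0.03 m).
It also fails if it takes over 72 s, if anything falls off the work surface, if the arm or the gripper's body presses on something with over 40 N, if the wrist force passes 120 N, or if a joint passes its speed limit or range.

## Working session

There is one attempt and no reset: what is moved stays moved. The work goes in short steps, Python scripts to look and compute and a tool call to move; the robot and the scene stay as the last step left them, time stands still between calls to the robot, and variables do not carry over. Pictures are saved under pics/ and viewed, at most 10 in all, crops included, and the job is handed in when it is done.

Besides the shell and the picture viewer there is one more tool, called by a JSON object that holds its "api" and its "payload". servo_tool: Moves the arm, as the interface text tells. Its arguments: {"type":"object","properties":{"steps":{"type":"array","items":{"type":"object","properties":{"dx":{"type":"number"},"dy":{"type":"number"},"dz":{"type":"number"},"wx":{"type":"number"},"wy":{"type":"number"},"wz":{"type":"number"}}}},"jaw":{"type":"number"}},"required":["steps"]}

```bash
mkdir -p pics; python3 - <<'E'
from bench import ctrl, vision
import cv2,pickle
o=ctrl.get_obs(); print(o)
d={}
for n in("top","side"):
    c=vision.camera(n); d[n]=c
    cv2.imwrite(f"pics/{n}0.png",c["frame"][:,:,::-1]); print(n,c["vfov"],c["cx"],c["cy"],c["camera_from_world"],[k for k in c])
pickle.dump(d,open("c0.pkl","wb"))
E
```

```text
{'time_s': 0.0, 'q': array([-1.40132490e+00,  1.81526669e-01,  1.60800643e+00, -7.53173476e-06,
        1.35382713e+00, -2.06246052e-01]), 'dq': array([-6.64122854e-04, -1.37630108e-03,  2.02264055e-05, -2.21817545e-03,
       -1.01594090e-03,  2.05454359e-04]), 'joint_efforts': array([-6.50547213e-05, -4.44868755e+01, -3.51343417e+01, -3.28330007e-04,
        9.17338009e-03,  4.25478106e-06]), 'eef_pos': array([ 0.21093702, -0.5343102 ,  0.23039301]), 'eef_rot': array([-8.83705194e-04,  9.82405844e-01,  1.86756462e-01,  1.25733178e-05]), 'wrist_force': array([ 1.06165613,  0.62270102, -0.2441152 ]), 'torque': array([0.010784  , 0.02460002, 0.01416714]), 'grasp_force': 0.0, 'opening': 0.9957529990409502}
top 47.372195025004515 314.61205932507886 200.15366270630506 [[ 0.02091968 -0.99964375  0.01657549 -0.07715799]
 [ 0.99136528  0.02288737  0.12911643 -0.56837759]
 [-0.1294498   0.01373129  0.9914909  -1.29010517]
 [ 0.          0.          0.          1.        ]] ['frame', 'vfov', 'cx', 'cy', 'camera_from_world']
side 48.82571073323162 325.70583284976874 201.01334578514337 [[-0.89560265 -0.44452657  0.01708874  0.46440271]
 [ 0.23946728 -0.44937727  0.8606483  -0.26529855]
 [-0.37490174  0.77489109  0.50891304 -1.19892979]
 [ 0.          0.          0.          1.        ]] ['frame', 'vfov', 'cx', 'cy', 'camera_from_world']
```

View pics/top0.png

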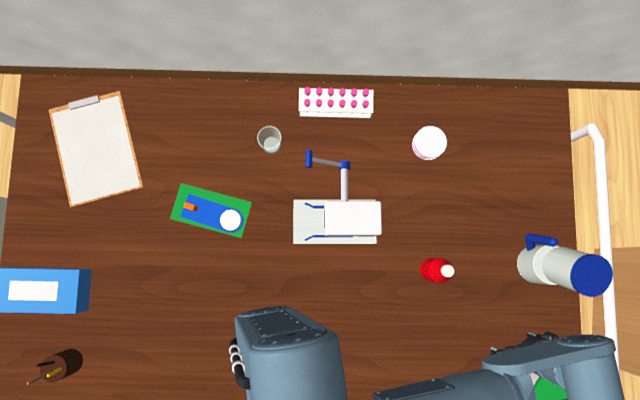

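View pics/side0.png

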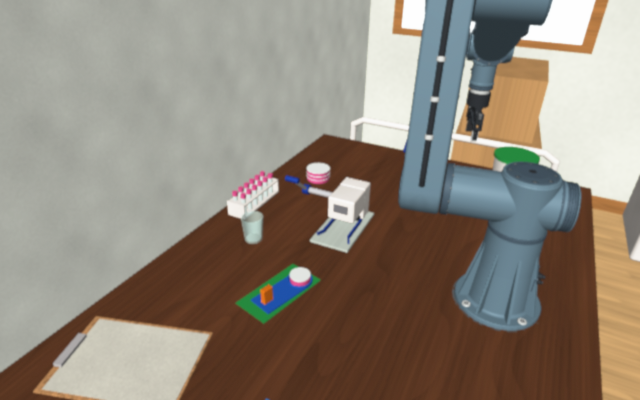

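Top: press with its feed direction towards image right (world −y), base plate around (293-380, 198-244), lever bar at (308,158), mat with carrier around (211,210), grip at (190,206). Side: mat at (278,293), press at (345,210).

```bash
cat > h.py <<'E'
import numpy as np,cv2,pickle
def K(c):
    f=200/np.tan(np.radians(c["vfov"])/2); return f
def proj(c,P):
    P=np.atleast_2d(P); q=P@c["camera_from_world"][:3,:3].T+c["camera_from_world"][:3,3]
    f=K(c); return np.c_[c["cx"]+f*q[:,0]/-q[:,2], c["cy"]+f*-q[:,1]/-q[:,2]]
def ray(c,uv,z):
    uv=np.atleast_2d(uv).astype(float); f=K(c); M=c["camera_from_world"]; R=M[:3,:3]; o=-R.T@M[:3,3]
    d=np.c_[(uv[:,0]-c["cx"])/f,-(uv[:,1]-c["cy"])/f,-np.ones(len(uv))]@R
    return o+d*((z-o[2])/d[:,2])[:,None]
E
python3 - <<'E'
from h import *
d=pickle.load(open("c0.pkl","rb"))
for n,(a,b,x,y,s) in {"top":(160,140,400,260,3.3),"side":(215,160,395,330,3.4)}.items():
    im=d[n]["frame"][b:y,x if 0 else a:x,::-1]
    cv2.imwrite(f"pics/{n}z.png",cv2.resize(im,None,fx=s,fy=s,interpolation=cv2.INTER_CUBIC))
    hsv=cv2.cvtColor(d[n]["frame"],cv2.COLOR_RGB2HSV)
    def rep(nm,lo,hi,box,z):
        m=cv2.inRange(hsv,lo,hi); k=np.zeros_like(m); k[box[1]:box[3],box[0]:box[2]]=255; m&=k
        ys,xs=np.nonzero(m); 
        if len(xs)<5: print(nm,len(xs));return
        u=np.array([xs.mean(),ys.mean()]); r=cv2.minAreaRect(np.c_[xs,ys].astype(np.float32))
        print(n,nm,len(xs),u.round(1),ray(d[n],u,z).round(4), 'rectc',ray(d[n],r[0],z).round(4)[0,:2]); print(ray(d[n],cv2.boxPoints(r),z).round(3)[:,:2].tolist())
    B=(165,175,260,245) if n=="top" else (230,255,330,330)
    rep("mat+",(50,100,50),(125,255,255),B,0.002)
    rep("carrier",(105,100,80),(125,255,255),B,0.004)
    rep("grip",(5,150,120),(17,255,255),B,0.049 if n=="top" else .035)
    L=(300,145,318,172) if n=="top" else (280,170,300,188)
    rep("bar",(100,100,60),(130,255,255),L,0.18)
E
```

```text
top mat+ 2283 [208.4 208.9] [[0.5411 0.2498 0.002 ]] rectc [0.5378 0.2438]
[[0.511, 0.363], [0.619, 0.341], [0.565, 0.124], [0.458, 0.148]]
top carrier 924 [207.  212.2] [[0.5308 0.2531 0.004 ]] rectc [0.5255 0.2352]
[[0.519, 0.331], [0.585, 0.313], [0.532, 0.139], [0.466, 0.158]]
top grip 1428 [209.  190.6] [[0.5891 0.2405 0.049 ]] rectc [0.5346 0.2292]
[[0.632, 0.37], [0.638, 0.098], [0.439, 0.091], [0.433, 0.357]]
top bar 101 [308.5 158.1] [[ 0.6624 -0.0442  0.18  ]] rectc [ 0.6626 -0.0443]
[[0.684, -0.037], [0.684, -0.05], [0.641, -0.051], [0.641, -0.038]]
side mat+ 1676 [274.3 295.7] [[0.5395 0.2703 0.002 ]] rectc [0.536  0.2544]
[[0.618, 0.339], [0.555, 0.081], [0.449, 0.165], [0.52, 0.395]]
side carrier 681 [280.1 294.4] [[0.5272 0.2605 0.004 ]] rectc [0.5283 0.2442]
[[0.585, 0.312], [0.533, 0.122], [0.469, 0.173], [0.524, 0.349]]
side grip 158 [266.2 293.8] [[0.5416 0.3038 0.035 ]] rectc [0.5418 0.3046]
[[0.573, 0.281], [0.549, 0.269], [0.512, 0.327], [0.535, 0.338]]
side bar 81 [291.5 178.8] [[ 0.6659 -0.0469  0.18  ]] rectc [ 0.6657 -0.0466]
[[0.683, -0.029], [0.699, -0.064], [0.649, -0.064], [0.634, -0.029]]
```

View pics/topz.png

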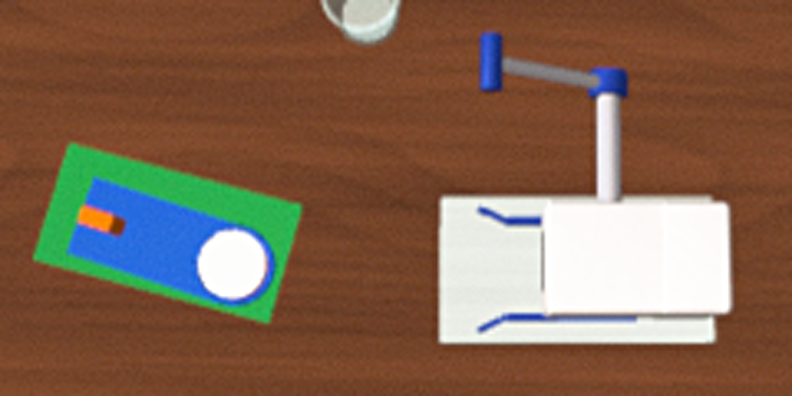

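View pics/sidez.png

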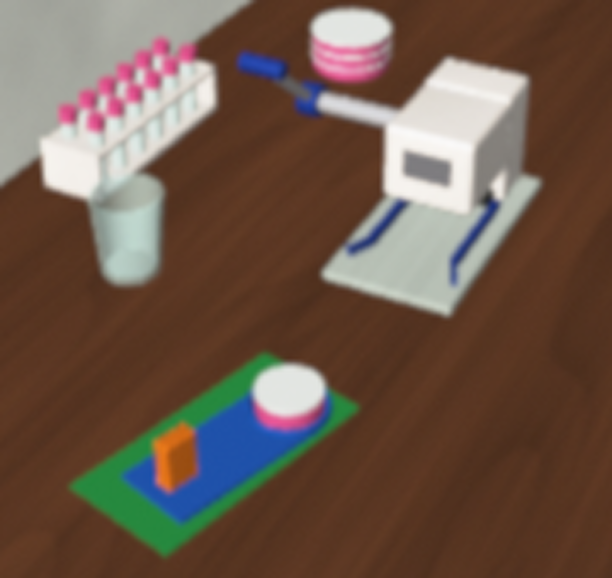

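Crops show clear mat corners, plate corners, carrier tail and lid. Fitting poses jointly to both views.

```bash
cat > fit.py <<'E'
from h import *
from scipy.optimize import least_squares
d=pickle.load(open("c0.pkl","rb"))
T=lambda p:(np.array(p)+.5)/3.3-.5+[160,140]
S=lambda p:(np.array(p)+.5)/3.4-.5+[215,160]
def fit(name,pts,x0,z0=0):
    def W(x,P): c,s=np.cos(x[2]),np.sin(x[2]); P=np.array(P); return np.array([x[0]+c*P[0]-s*P[1],x[1]+s*P[0]+c*P[1],P[2]+z0])
    def r(x): return np.concatenate([proj(d[n],W(x,P))[0]-(T if n=="top" else S)(uv) for n,P,uv in pts])
    s=least_squares(r,x0,loss="soft_l1"); print(name,s.x.round(4)); print(r(s.x).reshape(-1,2).round(1).tolist()); return s.x
m=.002
fit("mat",[("top",(-.11,.055,m),(71,142)),("top",(.11,.055,m),(302,206)),("top",(.11,-.055,m),(269,324)),("top",(-.11,-.055,m),(33,260)),
 ("side",(.11,.055,m),(266,352)),("side",(.11,-.055,m),(360,407)),("side",(-.11,-.055,m),(165,557)),("side",(-.11,.055,m),(69,487))],[.54,.24,-1.8])
fit("car",[("top",(-.0925,.036,.004),(93,178)),("top",(-.0925,-.036,.004),(68,253)),("top",(.0545,0,.024),(232,264)),
 ("side",(-.0925,.036,.004),(122,477)),("side",(-.0925,-.036,.004),(184,524)),("side",(.0545,0,.024),(289,391)),("top",(-.0805,.008,.049),(82,206)),("top",(-.0805,-.008,.049),(77,221))],[.54,.24,-1.8],.002)
fit("press",[("top",(-.135,.065,.008),(440,197)),("top",(-.135,-.065,.008),(439,343)),("top",(.11,-.065,.008),(715,343)),
 ("top",(-.045,.046,.125),(546,202)),("top",(-.045,-.046,.125),(544,312)),("top",(-.0894,.15,.1837),(490,62)),
 ("top",(-.101,.05,.018),(480,209)),("top",(-.101,-.05,.018),(480,329)),("side",(-.135,.065,.008),(321,275)),("side",(-.135,-.065,.008),(448,313)),("side",(.11,-.065,.008),(541,180)),("side",(-.0894,.15,.1837),(262,65)),("side",(-.045,.046,.125),(388,123)),("side",(-.045,-.046,.125),(476,146)),("side",(-.045,-.046,.046),(466,213)),("side",(-.045,.046,.046),(385,194))],[.5,-.1,-1.57])
E
python3 fit.py
```

```text
mat [ 0.5381  0.2449 -1.8138]
[[-1.1, -0.0], [-0.3, -0.2], [-0.7, -0.3], [-0.7, -0.4], [0.2, -0.3], [0.5, -0.3], [0.6, -1.0], [0.4, -0.8]]
car [ 0.5246  0.2343 -1.858 ]
[[-0.2, -0.1], [-0.9, 0.2], [-0.5, -0.2], [0.5, -1.1], [0.1, -1.3], [0.4, -1.3], [-0.3, -0.4], [-0.6, 0.4]]
press [ 0.513  -0.1367 -1.5489]
[[-0.1, -0.1], [-0.0, -0.5], [-0.5, -0.5], [-0.5, -0.3], [0.3, 0.3], [0.3, -0.1], [-0.8, 0.9], [-0.9, -1.5], [0.9, -1.9], [1.1, -2.1], [0.5, -0.5], [0.7, -0.3], [-0.8, -0.0], [-0.1, -0.2], [1.6, 1.2], [-0.4, -0.1]]
```

{"api": "servo_tool", "payload": {"steps": [{"dx":0.074,"dy":0.184,"wz":0.0064},{"dx":0.148,"dy":0.368,"wz":0.0128},{"dx":0.222,"dy":0.552,"wz":0.0192},{"dx":0.296,"dy":0.736,"wz":0.0256},{"dx":0.37,"dy":0.92,"wz":0.032}], "jaw": 0.5}}

```text
$.steps[0]: bad value
```

{"api": "servo_tool", "payload": {"steps": [{"dx":0.074,"dy":0.184,"wz":0.0064},{"dx":0.148,"dy":0.368,"wz":0.0128},{"dx":0.222,"dy":0.552,"wz":0.0192},{"dx":0.296,"dy":0.736,"wz":0.0256},{"dx":0.37,"dy":0.92,"wz":0.032}]}}

```text
$.steps[0]: bad value
```

{"api": "servo_tool", "payload": {"steps": [{"dx":0.074,"dy":0.184,"wz":0.0064},{"dx":0.148,"dy":0.368,"wz":0.0128},{"dx":0.222,"dy":0.552,"wz":0.0192},{"dx":0.296,"dy":0.736,"wz":0.0256},{"dx":0.37,"dy":0.92,"wz":0.032}]}}

```text
$.steps[0]: bad value
```

{"api": "servo_tool", "payload": {"steps": [{"dx":0.074,"dy":0.184,"dz":0,"wx":0,"wy":0,"wz":0.0064},{"dx":0.148,"dy":0.368,"dz":0,"wx":0,"wy":0,"wz":0.0128},{"dx":0.222,"dy":0.552,"dz":0,"wx":0,"wy":0,"wz":0.0192},{"dx":0.296,"dy":0.736,"dz":0,"wx":0,"wy":0,"wz":0.0256},{"dx":0.37,"dy":0.92,"dz":0,"wx":0,"wy":0,"wz":0.032}], "jaw": 0.5}}

```text
time_s: 0.52
eef_pos: [0.2482, -0.4417, 0.2308]
eef_rot: [-0.001, 0.972, 0.236, 0.0]
wrist_force: [0.1, 1.6, -0.5]
opening: 0.499
grasp_force: 0.0
```

{"api": "servo_tool", "payload": {"steps": [{"dx":0.074,"dy":0.184,"dz":0,"wx":0,"wy":0,"wz":0.0064},{"dx":0.148,"dy":0.368,"dz":0,"wx":0,"wy":0,"wz":0.0128},{"dx":0.222,"dy":0.552,"dz":0,"wx":0,"wy":0,"wz":0.0192},{"dx":0.296,"dy":0.736,"dz":0,"wx":0,"wy":0,"wz":0.0256},{"dx":0.37,"dy":0.92,"dz":0,"wx":0,"wy":0,"wz":0.032}]}}

```text
time_s: 0.93
eef_pos: [0.2852, -0.3497, 0.2309]
eef_rot: [-0.0, 0.959, 0.285, -0.0]
wrist_force: [0.4, 0.6, 0.1]
opening: 0.495
grasp_force: 0.0
```

{"api": "servo_tool", "payload": {"steps": [{"dx":0.074,"dy":0.184,"dz":0,"wx":0,"wy":0,"wz":0.0064},{"dx":0.148,"dy":0.368,"dz":0,"wx":0,"wy":0,"wz":0.0128},{"dx":0.222,"dy":0.552,"dz":0,"wx":0,"wy":0,"wz":0.0192},{"dx":0.296,"dy":0.736,"dz":0,"wx":0,"wy":0,"wz":0.0256},{"dx":0.37,"dy":0.92,"dz":0,"wx":0,"wy":0,"wz":0.032}]}}

```text
time_s: 1.35
eef_pos: [0.3221, -0.2577, 0.231]
eef_rot: [-0.0, 0.943, 0.333, -0.0]
wrist_force: [0.5, -0.0, 0.6]
opening: 0.501
grasp_force: 0.0
```

{"api": "servo_tool", "payload": {"steps": [{"dx":0.074,"dy":0.184,"dz":0,"wx":0,"wy":0,"wz":0.0064},{"dx":0.148,"dy":0.368,"dz":0,"wx":0,"wy":0,"wz":0.0128},{"dx":0.222,"dy":0.552,"dz":0,"wx":0,"wy":0,"wz":0.0192},{"dx":0.296,"dy":0.736,"dz":0,"wx":0,"wy":0,"wz":0.0256},{"dx":0.37,"dy":0.92,"dz":0,"wx":0,"wy":0,"wz":0.032}]}}

```text
time_s: 1.77
eef_pos: [0.3591, -0.1657, 0.231]
eef_rot: [-0.0, 0.925, 0.38, -0.0]
wrist_force: [0.1, 0.0, 0.1]
opening: 0.5
grasp_force: 0.0
```

{"api": "servo_tool", "payload": {"steps": [{"dx":0.074,"dy":0.184,"dz":0,"wx":0,"wy":0,"wz":0.0064},{"dx":0.148,"dy":0.368,"dz":0,"wx":0,"wy":0,"wz":0.0128},{"dx":0.222,"dy":0.552,"dz":0,"wx":0,"wy":0,"wz":0.0192},{"dx":0.296,"dy":0.736,"dz":0,"wx":0,"wy":0,"wz":0.0256},{"dx":0.37,"dy":0.92,"dz":0,"wx":0,"wy":0,"wz":0.032}]}}

```text
time_s: 2.18
eef_pos: [0.396, -0.0738, 0.231]
eef_rot: [-0.0, 0.905, 0.426, -0.0]
wrist_force: [0.5, -0.1, -0.0]
opening: 0.5
grasp_force: 0.0
```

{"api": "servo_tool", "payload": {"steps": [{"dx":0.074,"dy":0.184,"dz":0,"wx":0,"wy":0,"wz":0.0064},{"dx":0.148,"dy":0.368,"dz":0,"wx":0,"wy":0,"wz":0.0128},{"dx":0.222,"dy":0.552,"dz":0,"wx":0,"wy":0,"wz":0.0192},{"dx":0.296,"dy":0.736,"dz":0,"wx":0,"wy":0,"wz":0.0256},{"dx":0.37,"dy":0.92,"dz":0,"wx":0,"wy":0,"wz":0.032}]}}

```text
time_s: 2.6
eef_pos: [0.433, 0.0182, 0.231]
eef_rot: [-0.0, 0.882, 0.471, -0.0]
wrist_force: [0.4, -0.8, -0.1]
opening: 0.499
grasp_force: 0.0
```

{"api": "servo_tool", "payload": {"steps": [{"dx":0.074,"dy":0.184,"dz":0,"wx":0,"wy":0,"wz":0.0064},{"dx":0.148,"dy":0.368,"dz":0,"wx":0,"wy":0,"wz":0.0128},{"dx":0.222,"dy":0.552,"dz":0,"wx":0,"wy":0,"wz":0.0192},{"dx":0.296,"dy":0.736,"dz":0,"wx":0,"wy":0,"wz":0.0256},{"dx":0.37,"dy":0.92,"dz":0,"wx":0,"wy":0,"wz":0.032}]}}

```text
time_s: 3.02
eef_pos: [0.47, 0.1101, 0.2309]
eef_rot: [-0.0, 0.858, 0.514, -0.0]
wrist_force: [0.3, -0.2, 0.3]
opening: 0.496
grasp_force: 0.0
```

{"api": "servo_tool", "payload": {"steps": [{"dx":0.074,"dy":0.184,"dz":0,"wx":0,"wy":0,"wz":0.0064},{"dx":0.148,"dy":0.368,"dz":0,"wx":0,"wy":0,"wz":0.0128},{"dx":0.222,"dy":0.552,"dz":0,"wx":0,"wy":0,"wz":0.0192},{"dx":0.296,"dy":0.736,"dz":0,"wx":0,"wy":0,"wz":0.0256},{"dx":0.37,"dy":0.92,"dz":0,"wx":0,"wy":0,"wz":0.032}]}}

```text
time_s: 3.43
eef_pos: [0.507, 0.2021, 0.2308]
eef_rot: [-0.0, 0.831, 0.557, -0.0]
wrist_force: [0.8, -0.6, 0.6]
opening: 0.499
grasp_force: 0.0
```

{"api": "servo_tool", "payload": {"steps": [{"dx":0.074,"dy":0.184,"dz":0,"wx":0,"wy":0,"wz":0.0064},{"dx":0.148,"dy":0.368,"dz":0,"wx":0,"wy":0,"wz":0.0128},{"dx":0.222,"dy":0.552,"dz":0,"wx":0,"wy":0,"wz":0.0192},{"dx":0.296,"dy":0.736,"dz":0,"wx":0,"wy":0,"wz":0.0256},{"dx":0.37,"dy":0.92,"dz":0,"wx":0,"wy":0,"wz":0.032}]}}

```text
time_s: 3.85
eef_pos: [0.544, 0.294, 0.2307]
eef_rot: [-0.0, 0.802, 0.598, -0.001]
wrist_force: [0.2, -0.6, -0.6]
opening: 0.502
grasp_force: 0.0
```

{"api": "servo_tool", "payload": {"steps": [{"dx":0,"dy":0,"dz":-0.2,"wx":0,"wy":0,"wz":0},{"dx":0,"dy":0,"dz":-0.4,"wx":0,"wy":0,"wz":0},{"dx":0,"dy":0,"dz":-0.6,"wx":0,"wy":0,"wz":0},{"dx":0,"dy":0,"dz":-0.8,"wx":0,"wy":0,"wz":0},{"dx":0,"dy":0,"dz":-1,"wx":0,"wy":0,"wz":0}]}}

```text
time_s: 4.27
eef_pos: [0.5436, 0.2931, 0.1298]
eef_rot: [-0.0, 0.802, 0.597, -0.0]
wrist_force: [0.2, -0.6, -0.3]
opening: 0.501
grasp_force: 0.0
```

{"api": "servo_tool", "payload": {"steps": [{"dx":-0.01,"dy":0.04,"dz":-0.2,"wx":0,"wy":0,"wz":0},{"dx":-0.01,"dy":0.04,"dz":-0.4,"wx":0,"wy":0,"wz":0},{"dx":-0.01,"dy":0.04,"dz":-0.6,"wx":0,"wy":0,"wz":0},{"dx":-0.01,"dy":0.04,"dz":-0.8,"wx":0,"wy":0,"wz":0},{"dx":-0.01,"dy":0.04,"dz":-0.9,"wx":0,"wy":0,"wz":0}]}}

```text
time_s: 4.68
eef_pos: [0.541, 0.2964, 0.0381]
eef_rot: [-0.001, 0.802, 0.597, -0.002]
wrist_force: [-0.1, 0.1, -0.7]
opening: 0.499
grasp_force: 0.0
```

{"api": "servo_tool", "payload": {"steps": [{"dx":0,"dy":0,"dz":-0.08,"wx":0,"wy":0,"wz":0},{"dx":0,"dy":0,"dz":-0.16,"wx":0,"wy":0,"wz":0},{"dx":0,"dy":0,"dz":-0.22,"wx":0,"wy":0,"wz":0},{"dx":0,"dy":0,"dz":-0.22,"wx":0,"wy":0,"wz":0},{"dx":0,"dy":0,"dz":-0.22,"wx":0,"wy":0,"wz":0}]}}

```text
time_s: 5.1
eef_pos: [0.5433, 0.2972, 0.0196]
eef_rot: [0.0, 0.802, 0.597, 0.0]
wrist_force: [-0.2, -0.6, 0.3]
opening: 0.503
grasp_force: 0.0
```

{"api": "servo_tool", "payload": {"steps": [{"dx":0,"dy":0,"dz":0,"wx":0,"wy":0,"wz":0},{"dx":0,"dy":0,"dz":0,"wx":0,"wy":0,"wz":0},{"dx":0,"dy":0,"dz":0,"wx":0,"wy":0,"wz":0},{"dx":0,"dy":0,"dz":0,"wx":0,"wy":0,"wz":0},{"dx":0,"dy":0,"dz":0,"wx":0,"wy":0,"wz":0}], "jaw": 0}}

```text
time_s: 5.52
eef_pos: [0.544, 0.2974, 0.0204]
eef_rot: [0.0, 0.802, 0.597, 0.001]
wrist_force: [0.6, -0.1, 4.9]
opening: 0.177
grasp_force: 59.4
```

{"api": "servo_tool", "payload": {"steps": [{"dx":0,"dy":0,"dz":0,"wx":0,"wy":0,"wz":0},{"dx":0,"dy":0,"dz":0,"wx":0,"wy":0,"wz":0},{"dx":0,"dy":0,"dz":0,"wx":0,"wy":0,"wz":0},{"dx":0,"dy":0,"dz":0,"wx":0,"wy":0,"wz":0},{"dx":0,"dy":0,"dz":0,"wx":0,"wy":0,"wz":0}]}}

```text
time_s: 5.93
eef_pos: [0.544, 0.2974, 0.0204]
eef_rot: [0.0, 0.802, 0.597, 0.001]
wrist_force: [0.1, -0.2, 5.3]
opening: 0.177
grasp_force: 59.5
```

{"api": "servo_tool", "payload": {"steps": [{"dx":0,"dy":0,"dz":0.08,"wx":0,"wy":0,"wz":0},{"dx":0,"dy":0,"dz":0.2,"wx":0,"wy":0,"wz":0},{"dx":0,"dy":0,"dz":0.32,"wx":0,"wy":0,"wz":0},{"dx":0,"dy":0,"dz":0.44,"wx":0,"wy":0,"wz":0},{"dx":0,"dy":0,"dz":0.5,"wx":0,"wy":0,"wz":0}]}}

```text
time_s: 6.35
eef_pos: [0.5442, 0.2975, 0.072]
eef_rot: [0.0, 0.802, 0.597, 0.001]
wrist_force: [-0.3, 0.8, -2.5]
opening: 0.177
grasp_force: 58.6
```

{"api": "servo_tool", "payload": {"steps": [{"dx":-0.012,"dy":-0.06,"dz":0,"wx":0,"wy":0,"wz":0.003},{"dx":-0.035,"dy":-0.17,"dz":0,"wx":0,"wy":0,"wz":0.01},{"dx":-0.063,"dy":-0.3,"dz":0,"wx":0,"wy":0,"wz":0.017},{"dx":-0.092,"dy":-0.44,"dz":0,"wx":0,"wy":0,"wz":0.025},{"dx":-0.122,"dy":-0.58,"dz":0,"wx":0,"wy":0,"wz":0.033}]}}

```text
time_s: 6.77
eef_pos: [0.5301, 0.2381, 0.0689]
eef_rot: [-0.0, 0.769, 0.639, -0.0]
wrist_force: [-0.2, -1.0, -1.6]
opening: 0.176
grasp_force: 58.6
```

{"api": "servo_tool", "payload": {"steps": [{"dx":-0.025,"dy":-0.12,"dz":0,"wx":0,"wy":0,"wz":0.007},{"dx":-0.05,"dy":-0.24,"dz":0,"wx":0,"wy":0,"wz":0.014},{"dx":-0.075,"dy":-0.36,"dz":0,"wx":0,"wy":0,"wz":0.021},{"dx":-0.1,"dy":-0.48,"dz":0,"wx":0,"wy":0,"wz":0.028},{"dx":-0.125,"dy":-0.6,"dz":0,"wx":0,"wy":0,"wz":0.034}]}}

```text
time_s: 7.18
eef_pos: [0.5176, 0.1781, 0.069]
eef_rot: [-0.0, 0.734, 0.679, -0.0]
wrist_force: [0.8, -0.9, -2.6]
opening: 0.178
grasp_force: 58.5
```

{"api": "servo_tool", "payload": {"steps": [{"dx":-0.025,"dy":-0.13,"dz":0,"wx":0,"wy":0,"wz":0.008},{"dx":-0.055,"dy":-0.27,"dz":0,"wx":0,"wy":0,"wz":0.016},{"dx":-0.08,"dy":-0.4,"dz":0,"wx":0,"wy":0,"wz":0.023},{"dx":-0.105,"dy":-0.5,"dz":0,"wx":0,"wy":0,"wz":0.029},{"dx":-0.12,"dy":-0.56,"dz":0,"wx":0,"wy":0,"wz":0.033}]}}

```text
time_s: 7.6
eef_pos: [0.5055, 0.1218, 0.069]
eef_rot: [-0.0, 0.698, 0.716, -0.0]
wrist_force: [-0.3, 0.6, -1.8]
opening: 0.176
grasp_force: 58.6
```

{"api": "servo_tool", "payload": {"steps": [{"dx":0,"dy":0,"dz":-0.06,"wx":0,"wy":0,"wz":0},{"dx":0,"dy":0,"dz":-0.12,"wx":0,"wy":0,"wz":0},{"dx":0,"dy":0,"dz":-0.2,"wx":0,"wy":0,"wz":0},{"dx":0,"dy":0,"dz":-0.2,"wx":0,"wy":0,"wz":0},{"dx":0,"dy":0,"dz":-0.2,"wx":0,"wy":0,"wz":0}]}}

```text
time_s: 8.02
eef_pos: [0.5055, 0.1236, 0.0482]
eef_rot: [-0.001, 0.698, 0.716, -0.001]
wrist_force: [-0.1, 0.5, -1.2]
opening: 0.18
grasp_force: 58.6
```

```bash
python3 - <<'E'
from bench import ctrl, vision
import cv2,pickle
o=ctrl.get_obs(); print(o["eef_pos"],o["eef_rot"],o["torque"])
d={}
for n in("top","side"): d[n]=vision.camera(n)
pickle.dump(d,open("c1.pkl","wb"))
for n,(a,b,x,y,s) in {"top":(160,140,400,260,3.3),"side":(215,160,395,330,3.4)}.items():
    cv2.imwrite(f"pics/{n}z1.png",cv2.resize(d[n]["frame"][b:y,a:x,::-1],None,fx=s,fy=s,interpolation=cv2.INTER_CUBIC))
E
```

```text
[0.50549435 0.12359796 0.04817107] [-0.00081672  0.69839048  0.71571608 -0.00075138] [0.10749424 0.00463577 0.05151626]
```

View pics/topz1.png

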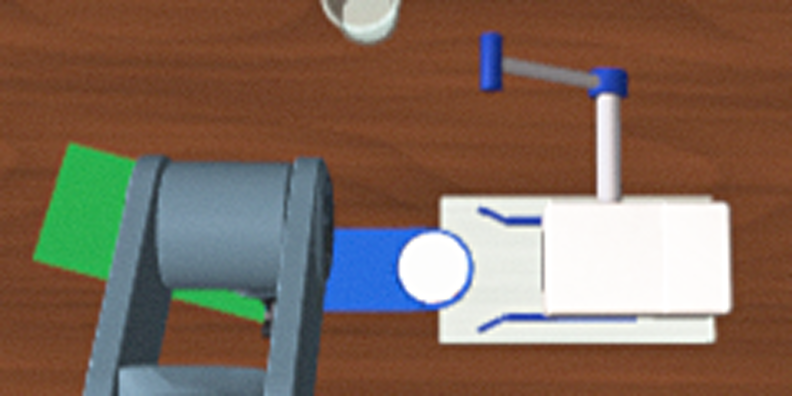

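View pics/sidez1.png

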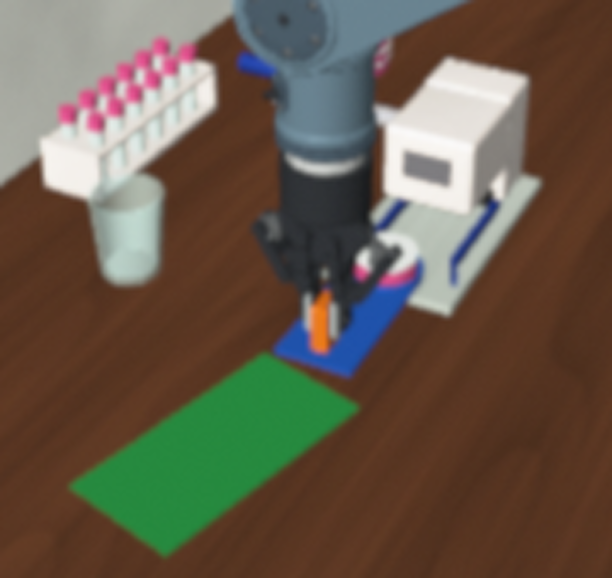

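```bash
python3 - <<'E'
from h import *
d=pickle.load(open("c1.pkl","rb"))
S=3.3
T=lambda p:(np.array(p,float)+.5)/S-.5+[160,140]
y=-1.5489;R=np.array([[np.cos(y),-np.sin(y)],[np.sin(y),np.cos(y)]])
f=d["top"]["frame"].astype(int); 
# blue edges subpixel per column, on blue-ness
b=f[:,:,2]-f[:,:,0]
for col in (262,266,270,274,278):
    v=b[195:250,col]; i=np.nonzero(v>50)[0]
    s,e=i[0],i[-1]; top=195+s-(v[s]-50)/(v[s]-v[s-1]); bot=195+e+(v[e]-50)/(v[e]-v[e+1]); 
    w=ray(d["top"],[[col,top],[col,bot]],.034)[:,:2]
    print(col,round(top,2),round(bot,2),((w-[.513,-.1367])@R).round(4).tolist())
m=(f.min(2)>215); ys,xs=np.nonzero(m[195:250,270:310]); p=[xs.mean()+270,ys.mean()+195]
for n,pt,z in (("lid",p,.0538),):
    w=ray(d["top"],[pt],z)[0,:2]; print(pt,n,w,(w-[.513,-.1367])@R)
tcp=np.array([.5055,.1236]); print((tcp-[.513,-.1367])@R)
E
```

```text
262 208.69 233.83 [[-0.2237, 0.0337], [-0.2227, -0.0393]]
266 208.74 233.83 [[-0.2121, 0.0336], [-0.2112, -0.0393]]
270 208.76 233.84 [[-0.2005, 0.0336], [-0.1997, -0.0393]]
274 208.79 233.84 [[-0.1889, 0.0335], [-0.1881, -0.0393]]
278 208.77 233.85 [[-0.1773, 0.0335], [-0.1766, -0.0393]]
[np.float64(297.59438775510205), np.float64(221.06887755102042)] lid [ 0.5064392  -0.01705784] [-0.11975712 -0.00393971]
[-0.26040181 -0.00179904]
```

Carrier is held level, dish at (435,267), about 2–3 mm to the press's −y side; correct, lower and feed.

{"api": "servo_tool", "payload": {"steps": [{"dx":0.025,"dy":0,"dz":-0.04,"wx":0,"wy":0,"wz":0},{"dx":0.025,"dy":0,"dz":-0.08,"wx":0,"wy":0,"wz":0},{"dx":0.025,"dy":0,"dz":-0.12,"wx":0,"wy":0,"wz":0},{"dx":0.025,"dy":0,"dz":-0.16,"wx":0,"wy":0,"wz":0},{"dx":0.025,"dy":0,"dz":-0.18,"wx":0,"wy":0,"wz":0}]}}

```text
time_s: 8.53
eef_pos: [0.5083, 0.1231, 0.0304]
eef_rot: [-0.0, 0.699, 0.716, -0.0]
wrist_force: [-0.2, 1.0, -2.5]
opening: 0.182
grasp_force: 58.6
```

{"api": "servo_tool", "payload": {"steps": [{"dx":0.002,"dy":-0.1,"dz":0,"wx":0,"wy":0,"wz":0},{"dx":0.004,"dy":-0.2,"dz":0,"wx":0,"wy":0,"wz":0},{"dx":0.007,"dy":-0.3,"dz":0,"wx":0,"wy":0,"wz":0},{"dx":0.009,"dy":-0.4,"dz":0,"wx":0,"wy":0,"wz":0},{"dx":0.011,"dy":-0.5,"dz":0,"wx":0,"wy":0,"wz":0}]}}

```text
time_s: 8.95
eef_pos: [0.5102, 0.0716, 0.0315]
eef_rot: [0.0, 0.699, 0.715, 0.0]
wrist_force: [0.9, -0.7, -1.3]
opening: 0.175
grasp_force: 58.6
```

{"api": "servo_tool", "payload": {"steps": [{"dx":0.002,"dy":-0.08,"dz":0,"wx":0,"wy":0,"wz":0},{"dx":0.004,"dy":-0.16,"dz":0,"wx":0,"wy":0,"wz":0},{"dx":0.006,"dy":-0.24,"dz":0,"wx":0,"wy":0,"wz":0},{"dx":0.007,"dy":-0.32,"dz":0,"wx":0,"wy":0,"wz":0},{"dx":0.009,"dy":-0.4,"dz":0,"wx":0,"wy":0,"wz":0}]}}

```text
time_s: 9.37
eef_pos: [0.5108, 0.0323, 0.0313]
eef_rot: [-0.0, 0.699, 0.716, -0.0]
wrist_force: [-0.5, -1.1, -2.6]
opening: 0.177
grasp_force: 58.6
```

{"api": "servo_tool", "payload": {"steps": [{"dx":0,"dy":-0.07,"dz":0,"wx":0,"wy":0,"wz":0},{"dx":0,"dy":-0.14,"dz":0,"wx":0,"wy":0,"wz":0},{"dx":0,"dy":-0.21,"dz":-0.01,"wx":0,"wy":0,"wz":0},{"dx":0,"dy":-0.28,"dz":-0.02,"wx":0,"wy":0,"wz":0},{"dx":0,"dy":-0.35,"dz":-0.02,"wx":0,"wy":0,"wz":0}]}}

```text
time_s: 9.78
eef_pos: [0.5106, -0.0024, 0.029]
eef_rot: [-0.0, 0.699, 0.716, -0.0]
wrist_force: [-0.0, -0.1, -2.6]
opening: 0.175
grasp_force: 58.6
```

{"api": "servo_tool", "payload": {"steps": [{"dx":0,"dy":-0.02,"dz":0,"wx":0,"wy":0,"wz":0},{"dx":0,"dy":-0.04,"dz":0,"wx":0,"wy":0,"wz":0},{"dx":0,"dy":-0.06,"dz":0,"wx":0,"wy":0,"wz":0},{"dx":0,"dy":-0.07,"dz":0,"wx":0,"wy":0,"wz":0},{"dx":0,"dy":-0.08,"dz":0,"wx":0,"wy":0,"wz":0}]}}

```text
time_s: 10.2
eef_pos: [0.5108, -0.0098, 0.0293]
eef_rot: [-0.0, 0.699, 0.716, 0.0]
wrist_force: [-0.2, -0.1, -2.5]
opening: 0.176
grasp_force: 58.6
```

{"api": "servo_tool", "payload": {"steps": [{"dx":0,"dy":-0.01,"dz":0,"wx":0,"wy":0,"wz":0},{"dx":0,"dy":-0.02,"dz":0,"wx":0,"wy":0,"wz":0},{"dx":0,"dy":-0.03,"dz":0,"wx":0,"wy":0,"wz":0},{"dx":0,"dy":-0.04,"dz":0,"wx":0,"wy":0,"wz":0},{"dx":0,"dy":-0.04,"dz":0,"wx":0,"wy":0,"wz":0}]}}

```text
time_s: 10.62
eef_pos: [0.5109, -0.014, 0.0293]
eef_rot: [0.0, 0.699, 0.716, -0.0]
wrist_force: [-0.6, 0.3, -1.5]
opening: 0.176
grasp_force: 58.6
```

{"api": "servo_tool", "payload": {"steps": [{"dx":0,"dy":-0.01,"dz":0,"wx":0,"wy":0,"wz":0},{"dx":0,"dy":-0.02,"dz":0,"wx":0,"wy":0,"wz":0},{"dx":0,"dy":-0.03,"dz":0,"wx":0,"wy":0,"wz":0},{"dx":0,"dy":-0.03,"dz":0,"wx":0,"wy":0,"wz":0},{"dx":0,"dy":-0.03,"dz":0,"wx":0,"wy":0,"wz":0}]}}

```text
time_s: 11.03
eef_pos: [0.5108, -0.0168, 0.0293]
eef_rot: [-0.0, 0.699, 0.715, 0.0]
wrist_force: [0.1, 0.9, -1.7]
opening: 0.173
grasp_force: 58.7
```

{"api": "servo_tool", "payload": {"steps": [{"dx":0,"dy":-0.01,"dz":0,"wx":0,"wy":0,"wz":0},{"dx":0,"dy":-0.02,"dz":0,"wx":0,"wy":0,"wz":0},{"dx":0,"dy":-0.02,"dz":0,"wx":0,"wy":0,"wz":0},{"dx":0,"dy":-0.02,"dz":0,"wx":0,"wy":0,"wz":0},{"dx":0,"dy":-0.02,"dz":0,"wx":0,"wy":0,"wz":0}]}}

```text
time_s: 11.45
eef_pos: [0.5106, -0.0171, 0.0293]
eef_rot: [-0.001, 0.699, 0.716, 0.001]
wrist_force: [0.5, 8.0, 0.9]
opening: 0.178
grasp_force: 59.2
```

{"api": "servo_tool", "payload": {"steps": [{"dx":0,"dy":-0.01,"dz":0,"wx":0,"wy":0,"wz":0},{"dx":0,"dy":-0.02,"dz":0,"wx":0,"wy":0,"wz":0},{"dx":0,"dy":-0.02,"dz":0,"wx":0,"wy":0,"wz":0},{"dx":0,"dy":-0.02,"dz":0,"wx":0,"wy":0,"wz":0},{"dx":0,"dy":-0.02,"dz":0,"wx":0,"wy":0,"wz":0}]}}

```text
time_s: 11.87
eef_pos: [0.5105, -0.0173, 0.0294]
eef_rot: [-0.002, 0.699, 0.716, 0.002]
wrist_force: [0.6, 19.0, 4.0]
opening: 0.177
grasp_force: 59.6
```

{"api": "servo_tool", "payload": {"steps": [{"dx":0,"dy":0.02,"dz":0,"wx":0,"wy":0,"wz":0},{"dx":0,"dy":0.03,"dz":-0.01,"wx":0,"wy":0,"wz":0},{"dx":0,"dy":0.03,"dz":-0.02,"wx":0,"wy":0,"wz":0},{"dx":0,"dy":0.03,"dz":-0.03,"wx":0,"wy":0,"wz":0},{"dx":0,"dy":0.03,"dz":-0.03,"wx":0,"wy":0,"wz":0}]}}

```text
time_s: 12.28
eef_pos: [0.511, -0.017, 0.0264]
eef_rot: [-0.0, 0.699, 0.716, 0.001]
wrist_force: [0.3, 7.6, 0.4]
opening: 0.176
grasp_force: 59.4
```

{"api": "servo_tool", "payload": {"steps": [{"dx":0,"dy":0,"dz":-0.01,"wx":0,"wy":0,"wz":0},{"dx":0,"dy":0,"dz":-0.02,"wx":0,"wy":0,"wz":0},{"dx":0,"dy":0,"dz":-0.02,"wx":0,"wy":0,"wz":0},{"dx":0,"dy":0,"dz":-0.02,"wx":0,"wy":0,"wz":0},{"dx":0,"dy":0,"dz":-0.02,"wx":0,"wy":0,"wz":0}]}}

```text
time_s: 12.7
eef_pos: [0.511, -0.0169, 0.0263]
eef_rot: [-0.001, 0.699, 0.716, 0.0]
wrist_force: [-9.0, 9.1, 22.9]
opening: 0.176
grasp_force: 62.5
```

{"api": "servo_tool", "payload": {"steps": [{"dx":0,"dy":0,"dz":0.01,"wx":0,"wy":0,"wz":0},{"dx":0,"dy":0,"dz":0.02,"wx":0,"wy":0,"wz":0},{"dx":0,"dy":0,"dz":0.02,"wx":0,"wy":0,"wz":0},{"dx":0,"dy":0,"dz":0.02,"wx":0,"wy":0,"wz":0},{"dx":0,"dy":0,"dz":0.02,"wx":0,"wy":0,"wz":0}]}}

```text
time_s: 13.12
eef_pos: [0.5109, -0.017, 0.0264]
eef_rot: [-0.0, 0.699, 0.715, 0.001]
wrist_force: [0.2, 8.6, 1.1]
opening: 0.172
grasp_force: 59.3
```

{"api": "servo_tool", "payload": {"steps": [{"dx":0,"dy":0,"dz":0,"wx":0,"wy":0,"wz":0},{"dx":0,"dy":0,"dz":0,"wx":0,"wy":0,"wz":0},{"dx":0,"dy":0,"dz":0,"wx":0,"wy":0,"wz":0},{"dx":0,"dy":0,"dz":0,"wx":0,"wy":0,"wz":0},{"dx":0,"dy":0,"dz":0,"wx":0,"wy":0,"wz":0}], "jaw": 0.5}}

```text
time_s: 13.53
eef_pos: [0.511, -0.0183, 0.0264]
eef_rot: [0.0, 0.699, 0.715, -0.0]
wrist_force: [0.3, 0.6, 0.8]
opening: 0.5
grasp_force: 0.0
```

{"api": "servo_tool", "payload": {"steps": [{"dx":0,"dy":0,"dz":0.15,"wx":0,"wy":0,"wz":0},{"dx":0,"dy":0,"dz":0.35,"wx":0,"wy":0,"wz":0},{"dx":0,"dy":0,"dz":0.55,"wx":0,"wy":0,"wz":0},{"dx":0,"dy":0,"dz":0.75,"wx":0,"wy":0,"wz":0},{"dx":0,"dy":0,"dz":0.95,"wx":0,"wy":0,"wz":0}]}}

```text
time_s: 13.95
eef_pos: [0.5107, -0.0181, 0.1222]
eef_rot: [-0.0, 0.699, 0.715, -0.0]
wrist_force: [0.6, -0.4, -0.1]
opening: 0.501
grasp_force: 0.0
```

{"api": "servo_tool", "payload": {"steps": [{"dx":0,"dy":0,"dz":0.2,"wx":0,"wy":0,"wz":0},{"dx":0,"dy":0,"dz":0.4,"wx":0,"wy":0,"wz":0},{"dx":0,"dy":0,"dz":0.6,"wx":0,"wy":0,"wz":0},{"dx":0,"dy":0,"dz":0.8,"wx":0,"wy":0,"wz":0},{"dx":0,"dy":0,"dz":1,"wx":0,"wy":0,"wz":0}], "jaw": 0}}

```text
time_s: 14.37
eef_pos: [0.5107, -0.0181, 0.2223]
eef_rot: [0.0, 0.699, 0.715, -0.0]
wrist_force: [0.6, -0.1, -0.3]
opening: 0.001
grasp_force: 0.0
```

```bash
python3 - <<'E'
from bench import ctrl, vision
import cv2,pickle
d={}
for n in("side",): d[n]=vision.camera(n)
pickle.dump(d,open("c2.pkl","wb"))
cv2.imwrite("pics/sidez2.png",cv2.resize(d["side"]["frame"][160:330,215:395,::-1],None,fx=3.4,fy=3.4,interpolation=cv2.INTER_CUBIC))
E
```

```text
(no output)
```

View pics/sidez2.png

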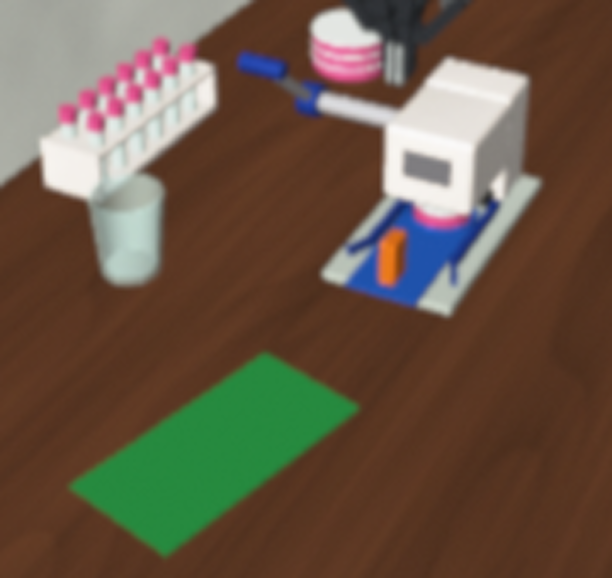

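Carrier sits in the press, dish under the head at (440,217), grip at (392,258). Now the lever.

{"api": "servo_tool", "payload": {"steps": [{"dx":0.15,"dy":-0.03,"dz":0,"wx":0,"wy":0,"wz":0},{"dx":0.3,"dy":-0.06,"dz":0,"wx":0,"wy":0,"wz":0},{"dx":0.45,"dy":-0.09,"dz":0,"wx":0,"wy":0,"wz":0},{"dx":0.6,"dy":-0.12,"dz":0,"wx":0,"wy":0,"wz":0},{"dx":0.75,"dy":-0.15,"dz":0,"wx":0,"wy":0,"wz":0}]}}

```text
time_s: 14.83
eef_pos: [0.5865, -0.0332, 0.2209]
eef_rot: [0.0, 0.699, 0.715, -0.0]
wrist_force: [0.6, -1.1, 0.3]
opening: 0.002
grasp_force: 0.0
```

{"api": "servo_tool", "payload": {"steps": [{"dx":0.2,"dy":-0.04,"dz":0,"wx":0,"wy":0,"wz":0},{"dx":0.4,"dy":-0.08,"dz":0,"wx":0,"wy":0,"wz":0},{"dx":0.6,"dy":-0.11,"dz":0,"wx":0,"wy":0,"wz":0},{"dx":0.75,"dy":-0.11,"dz":-0.1,"wx":0,"wy":0,"wz":0},{"dx":0.75,"dy":-0.11,"dz":-0.2,"wx":0,"wy":0,"wz":0}]}}

```text
time_s: 15.25
eef_pos: [0.6633, -0.0446, 0.201]
eef_rot: [0.001, 0.699, 0.715, 0.001]
wrist_force: [0.2, 0.8, -0.5]
opening: -0.005
grasp_force: 0.0
```

{"api": "servo_tool", "payload": {"steps": [{"dx":0,"dy":0,"dz":-0.1,"wx":0,"wy":0,"wz":0},{"dx":0,"dy":0.05,"dz":-0.17,"wx":0,"wy":0,"wz":0},{"dx":0,"dy":0.09,"dz":-0.23,"wx":0,"wy":0,"wz":0},{"dx":0,"dy":0.13,"dz":-0.29,"wx":0,"wy":0,"wz":0},{"dx":0,"dy":0.16,"dz":-0.35,"wx":0,"wy":0,"wz":0}]}}

```text
time_s: 15.67
eef_pos: [0.6606, -0.0267, 0.1671]
eef_rot: [0.0, 0.698, 0.716, 0.001]
wrist_force: [-0.5, 4.0, 8.4]
opening: 0.006
grasp_force: 4.3
```

{"api": "servo_tool", "payload": {"steps": [{"dx":0,"dy":0.03,"dz":-0.1,"wx":0,"wy":0,"wz":0},{"dx":0,"dy":0.07,"dz":-0.2,"wx":0,"wy":0,"wz":0},{"dx":0,"dy":0.1,"dz":-0.3,"wx":0,"wy":0,"wz":0},{"dx":0,"dy":0.12,"dz":-0.4,"wx":0,"wy":0,"wz":0},{"dx":0,"dy":0.13,"dz":-0.48,"wx":0,"wy":0,"wz":0}]}}

```text
time_s: 16.08
eef_pos: [0.6606, -0.0125, 0.119]
eef_rot: [-0.0, 0.698, 0.716, 0.002]
wrist_force: [-0.9, 5.1, 8.8]
opening: -0.003
grasp_force: 4.5
```

{"api": "servo_tool", "payload": {"steps": [{"dx":0,"dy":0,"dz":-0.04,"wx":0,"wy":0,"wz":0},{"dx":0,"dy":0,"dz":-0.08,"wx":0,"wy":0,"wz":0},{"dx":0,"dy":0,"dz":-0.11,"wx":0,"wy":0,"wz":0},{"dx":0,"dy":0,"dz":-0.12,"wx":0,"wy":0,"wz":0},{"dx":0,"dy":0,"dz":-0.12,"wx":0,"wy":0,"wz":0}]}}

```text
time_s: 16.5
eef_pos: [0.6606, -0.0128, 0.1086]
eef_rot: [-0.0, 0.698, 0.716, 0.001]
wrist_force: [-4.3, 7.0, 14.9]
opening: -0.003
grasp_force: 7.2
```

{"api": "servo_tool", "payload": {"steps": [{"dx":0,"dy":0,"dz":-0.01,"wx":0,"wy":0,"wz":0},{"dx":0,"dy":0,"dz":-0.02,"wx":0,"wy":0,"wz":0},{"dx":0,"dy":0,"dz":-0.02,"wx":0,"wy":0,"wz":0},{"dx":0,"dy":0,"dz":-0.02,"wx":0,"wy":0,"wz":0},{"dx":0,"dy":0,"dz":-0.02,"wx":0,"wy":0,"wz":0}]}}

```text
time_s: 16.92
eef_pos: [0.6607, -0.0128, 0.1082]
eef_rot: [0.0, 0.698, 0.716, 0.001]
wrist_force: [-7.7, 6.3, 23.7]
opening: -0.0
grasp_force: 11.6
```

{"api": "servo_tool", "payload": {"steps": [{"dx":0,"dy":0,"dz":0.12,"wx":0,"wy":0,"wz":0},{"dx":0,"dy":-0.02,"dz":0.25,"wx":0,"wy":0,"wz":0},{"dx":0,"dy":-0.06,"dz":0.4,"wx":0,"wy":0,"wz":0},{"dx":0,"dy":-0.1,"dz":0.55,"wx":0,"wy":0,"wz":0},{"dx":0,"dy":-0.16,"dz":0.7,"wx":0,"wy":0,"wz":0}]}}

```text
time_s: 17.33
eef_pos: [0.6596, -0.0309, 0.1746]
eef_rot: [-0.001, 0.698, 0.716, -0.001]
wrist_force: [-0.3, 0.9, 0.3]
opening: 0.003
grasp_force: 0.1
```

{"api": "servo_tool", "payload": {"steps": [{"dx":0,"dy":-0.08,"dz":0.12,"wx":0,"wy":0,"wz":0},{"dx":0,"dy":-0.14,"dz":0.25,"wx":0,"wy":0,"wz":0},{"dx":0,"dy":-0.14,"dz":0.35,"wx":0,"wy":0,"wz":0},{"dx":0,"dy":-0.14,"dz":0.45,"wx":0,"wy":0,"wz":0},{"dx":0,"dy":-0.14,"dz":0.5,"wx":0,"wy":0,"wz":0}]}}

```text
time_s: 17.75
eef_pos: [0.6611, -0.045, 0.2257]
eef_rot: [0.0, 0.699, 0.715, 0.0]
wrist_force: [0.7, 0.7, -0.3]
opening: 0.0
grasp_force: 0.0
```

{"api": "servo_tool", "payload": {"steps": [{"dx":-0.15,"dy":0.05,"dz":0,"wx":0,"wy":0,"wz":0},{"dx":-0.3,"dy":0.1,"dz":0,"wx":0,"wy":0,"wz":0},{"dx":-0.45,"dy":0.15,"dz":0,"wx":0,"wy":0,"wz":0},{"dx":-0.6,"dy":0.2,"dz":0,"wx":0,"wy":0,"wz":0},{"dx":-0.75,"dy":0.26,"dz":0,"wx":0,"wy":0,"wz":0}]}}

```text
time_s: 18.17
eef_pos: [0.5847, -0.0183, 0.2237]
eef_rot: [-0.001, 0.698, 0.716, -0.0]
wrist_force: [-0.1, 1.0, 0.2]
opening: -0.0
grasp_force: 0.0
```

{"api": "servo_tool", "payload": {"steps": [{"dx":-0.15,"dy":0,"dz":0,"wx":0,"wy":0,"wz":0},{"dx":-0.3,"dy":0,"dz":0,"wx":0,"wy":0,"wz":0},{"dx":-0.45,"dy":0,"dz":0,"wx":0,"wy":0,"wz":0},{"dx":-0.6,"dy":0,"dz":0,"wx":0,"wy":0,"wz":0},{"dx":-0.75,"dy":0,"dz":0,"wx":0,"wy":0,"wz":0}], "jaw": 0.5}}

```text
time_s: 18.58
eef_pos: [0.5098, -0.0183, 0.2239]
eef_rot: [-0.0, 0.698, 0.716, -0.0]
wrist_force: [0.6, -0.4, 0.9]
opening: 0.498
grasp_force: 0.0
```

```bash
python3 - <<'E'
from bench import ctrl, vision
import cv2,pickle
print(ctrl.get_obs()["eef_pos"])
c=vision.camera("side"); pickle.dump(c,open("c3.pkl","wb"))
cv2.imwrite("pics/sidez3.png",cv2.resize(c["frame"][160:330,215:395,::-1],None,fx=3.4,fy=3.4,interpolation=cv2.INTER_CUBIC))
a=pickle.load(open("c2.pkl","rb"))["side"]["frame"].astype(int); f=c["frame"].astype(int)
D=np.abs(a-f).sum(2) if 0 else abs(a-f).sum(2)
print("bar diff",D[170:190,280:312].max(),"grip area diff",D[220:250,315:350].max())
E
```

```text
[ 0.50976456 -0.01833435  0.22387962]
bar diff 6 grip area diff 88
```

View pics/sidez3.png

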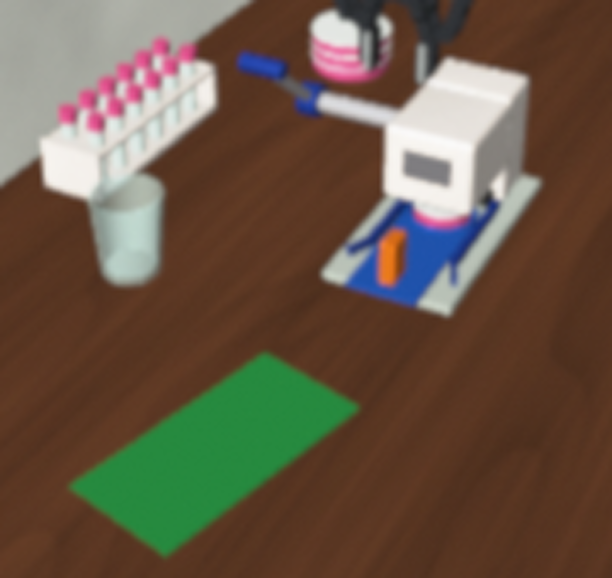

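Lever is back at rest (262,65), carrier unmoved. Re-grasp.

{"api": "servo_tool", "payload": {"steps": [{"dx":0.012,"dy":0.013,"dz":-0.2,"wx":0,"wy":0,"wz":0},{"dx":0.012,"dy":0.013,"dz":-0.4,"wx":0,"wy":0,"wz":0},{"dx":0.012,"dy":0.013,"dz":-0.6,"wx":0,"wy":0,"wz":0},{"dx":0.012,"dy":0.013,"dz":-0.8,"wx":0,"wy":0,"wz":0},{"dx":0.012,"dy":0.013,"dz":-1,"wx":0,"wy":0,"wz":0}]}}

```text
time_s: 19.05
eef_pos: [0.5122, -0.0172, 0.1233]
eef_rot: [-0.0, 0.698, 0.716, 0.0]
wrist_force: [1.1, 0.1, -1.4]
opening: 0.495
grasp_force: 0.0
```

{"api": "servo_tool", "payload": {"steps": [{"dx":0,"dy":0,"dz":-0.25,"wx":0,"wy":0,"wz":0},{"dx":0,"dy":0,"dz":-0.5,"wx":0,"wy":0,"wz":0},{"dx":0,"dy":0,"dz":-0.72,"wx":0,"wy":0,"wz":0},{"dx":0,"dy":0,"dz":-0.87,"wx":0,"wy":0,"wz":0},{"dx":0,"dy":0,"dz":-0.97,"wx":0,"wy":0,"wz":0}]}}

```text
time_s: 19.47
eef_pos: [0.5109, -0.0169, 0.0251]
eef_rot: [-0.001, 0.698, 0.716, -0.001]
wrist_force: [0.5, -0.3, 0.7]
opening: 0.497
grasp_force: 0.0
```

{"api": "servo_tool", "payload": {"steps": [{"dx":0,"dy":0,"dz":0,"wx":0,"wy":0,"wz":0},{"dx":0,"dy":0,"dz":0,"wx":0,"wy":0,"wz":0},{"dx":0,"dy":0,"dz":0,"wx":0,"wy":0,"wz":0},{"dx":0,"dy":0,"dz":0,"wx":0,"wy":0,"wz":0},{"dx":0,"dy":0,"dz":0,"wx":0,"wy":0,"wz":0}], "jaw": 0}}

```text
time_s: 19.88
eef_pos: [0.5127, -0.0176, 0.0281]
eef_rot: [0.001, 0.699, 0.716, 0.0]
wrist_force: [0.5, 0.3, -1.7]
opening: 0.175
grasp_force: 59.6
```

{"api": "servo_tool", "payload": {"steps": [{"dx":0,"dy":0,"dz":0,"wx":0,"wy":0,"wz":0},{"dx":0,"dy":0,"dz":0,"wx":0,"wy":0,"wz":0},{"dx":0,"dy":0,"dz":0,"wx":0,"wy":0,"wz":0},{"dx":0,"dy":0,"dz":0.01,"wx":0,"wy":0,"wz":0},{"dx":0,"dy":0,"dz":0.02,"wx":0,"wy":0,"wz":0}]}}

```text
time_s: 20.3
eef_pos: [0.5119, -0.0176, 0.0293]
eef_rot: [-0.0, 0.699, 0.715, -0.0]
wrist_force: [0.3, 0.1, -3.7]
opening: 0.177
grasp_force: 59.7
```

{"api": "servo_tool", "payload": {"steps": [{"dx":0,"dy":0.04,"dz":0.01,"wx":0,"wy":0,"wz":0},{"dx":-0.002,"dy":0.12,"dz":0.01,"wx":0,"wy":0,"wz":0},{"dx":-0.004,"dy":0.22,"dz":0.01,"wx":0,"wy":0,"wz":0},{"dx":-0.007,"dy":0.32,"dz":0.01,"wx":0,"wy":0,"wz":0},{"dx":-0.01,"dy":0.44,"dz":0.01,"wx":0,"wy":0,"wz":0}]}}

```text
time_s: 20.72
eef_pos: [0.5108, 0.0276, 0.0302]
eef_rot: [-0.0, 0.699, 0.716, -0.0]
wrist_force: [0.1, 0.2, -2.5]
opening: 0.174
grasp_force: 59.7
```

{"api": "servo_tool", "payload": {"steps": [{"dx":-0.002,"dy":0.12,"dz":0,"wx":0,"wy":0,"wz":0},{"dx":-0.005,"dy":0.24,"dz":0,"wx":0,"wy":0,"wz":0},{"dx":-0.008,"dy":0.36,"dz":0,"wx":0,"wy":0,"wz":0},{"dx":-0.01,"dy":0.48,"dz":0,"wx":0,"wy":0,"wz":0},{"dx":-0.012,"dy":0.6,"dz":0,"wx":0,"wy":0,"wz":0}]}}

```text
time_s: 21.13
eef_pos: [0.5098, 0.0878, 0.0303]
eef_rot: [0.0, 0.698, 0.716, 0.0]
wrist_force: [1.0, -0.1, -1.5]
opening: 0.178
grasp_force: 59.7
```

{"api": "servo_tool", "payload": {"steps": [{"dx":-0.002,"dy":0.12,"dz":0,"wx":0,"wy":0,"wz":0},{"dx":-0.005,"dy":0.24,"dz":0,"wx":0,"wy":0,"wz":0},{"dx":-0.008,"dy":0.36,"dz":0.1,"wx":0,"wy":0,"wz":0},{"dx":-0.01,"dy":0.44,"dz":0.2,"wx":0,"wy":0,"wz":0},{"dx":-0.01,"dy":0.46,"dz":0.3,"wx":0,"wy":0,"wz":0}]}}

```text
time_s: 21.55
eef_pos: [0.5089, 0.1339, 0.0615]
eef_rot: [0.0, 0.698, 0.716, 0.0]
wrist_force: [0.1, -0.6, -0.7]
opening: 0.175
grasp_force: 59.7
```

{"api": "servo_tool", "payload": {"steps": [{"dx":0.02,"dy":0.08,"dz":0,"wx":0,"wy":0,"wz":-0.004},{"dx":0.05,"dy":0.18,"dz":0,"wx":0,"wy":0,"wz":-0.01},{"dx":0.08,"dy":0.31,"dz":0,"wx":0,"wy":0,"wz":-0.016},{"dx":0.12,"dy":0.45,"dz":0,"wx":0,"wy":0,"wz":-0.022},{"dx":0.15,"dy":0.58,"dz":0,"wx":0,"wy":0,"wz":-0.028}]}}

```text
time_s: 21.97
eef_pos: [0.525, 0.1909, 0.0619]
eef_rot: [0.001, 0.73, 0.684, 0.001]
wrist_force: [0.1, 0.5, -2.5]
opening: 0.175
grasp_force: 59.7
```

{"api": "servo_tool", "payload": {"steps": [{"dx":0.03,"dy":0.12,"dz":0,"wx":0,"wy":0,"wz":-0.006},{"dx":0.06,"dy":0.24,"dz":0,"wx":0,"wy":0,"wz":-0.012},{"dx":0.09,"dy":0.36,"dz":0,"wx":0,"wy":0,"wz":-0.018},{"dx":0.12,"dy":0.48,"dz":0,"wx":0,"wy":0,"wz":-0.023},{"dx":0.15,"dy":0.6,"dz":0,"wx":0,"wy":0,"wz":-0.028}]}}

```text
time_s: 22.38
eef_pos: [0.5397, 0.2509, 0.0618]
eef_rot: [0.0, 0.759, 0.651, 0.001]
wrist_force: [-0.3, 0.2, -2.2]
opening: 0.176
grasp_force: 59.6
```

{"api": "servo_tool", "payload": {"steps": [{"dx":0.03,"dy":0.12,"dz":0,"wx":0,"wy":0,"wz":-0.006},{"dx":0.06,"dy":0.24,"dz":0,"wx":0,"wy":0,"wz":-0.012},{"dx":0.1,"dy":0.38,"dz":0,"wx":0,"wy":0,"wz":-0.02},{"dx":0.13,"dy":0.5,"dz":0,"wx":0,"wy":0,"wz":-0.025},{"dx":0.15,"dy":0.56,"dz":0,"wx":0,"wy":0,"wz":-0.028}]}}

```text
time_s: 22.8
eef_pos: [0.5549, 0.3077, 0.0619]
eef_rot: [0.0, 0.787, 0.617, 0.001]
wrist_force: [0.2, 0.4, -1.5]
opening: 0.175
grasp_force: 59.6
```

{"api": "servo_tool", "payload": {"steps": [{"dx":0,"dy":0,"dz":-0.08,"wx":0,"wy":0,"wz":0},{"dx":0,"dy":0,"dz":-0.16,"wx":0,"wy":0,"wz":0},{"dx":0,"dy":0,"dz":-0.24,"wx":0,"wy":0,"wz":0},{"dx":0,"dy":0,"dz":-0.32,"wx":0,"wy":0,"wz":0},{"dx":0,"dy":0,"dz":-0.36,"wx":0,"wy":0,"wz":0}]}}

```text
time_s: 23.22
eef_pos: [0.5526, 0.3053, 0.0221]
eef_rot: [-0.0, 0.787, 0.617, -0.001]
wrist_force: [-1.1, 0.5, -1.6]
opening: 0.176
grasp_force: 59.6
```

{"api": "servo_tool", "payload": {"steps": [{"dx":0,"dy":0,"dz":-0.01,"wx":0,"wy":0,"wz":0},{"dx":0,"dy":0,"dz":-0.02,"wx":0,"wy":0,"wz":0},{"dx":0,"dy":0,"dz":-0.03,"wx":0,"wy":0,"wz":0},{"dx":0,"dy":0,"dz":-0.03,"wx":0,"wy":0,"wz":0},{"dx":0,"dy":0,"dz":-0.03,"wx":0,"wy":0,"wz":0}]}}

```text
time_s: 23.63
eef_pos: [0.5541, 0.3063, 0.0217]
eef_rot: [0.0, 0.787, 0.617, 0.0]
wrist_force: [-1.1, -0.5, 0.3]
opening: 0.178
grasp_force: 60.0
```

{"api": "servo_tool", "payload": {"steps": [{"dx":0,"dy":0,"dz":-0.01,"wx":0,"wy":0,"wz":0},{"dx":0,"dy":0,"dz":-0.01,"wx":0,"wy":0,"wz":0},{"dx":0,"dy":0,"dz":-0.01,"wx":0,"wy":0,"wz":0},{"dx":0,"dy":0,"dz":-0.01,"wx":0,"wy":0,"wz":0},{"dx":0,"dy":0,"dz":-0.01,"wx":0,"wy":0,"wz":0}]}}

```text
time_s: 24.05
eef_pos: [0.5541, 0.3063, 0.0217]
eef_rot: [0.0, 0.787, 0.617, 0.0]
wrist_force: [-4.8, -3.2, 7.4]
opening: 0.179
grasp_force: 61.2
```

Down on the mat; release and lift clear.

{"api": "servo_tool", "payload": {"steps": [{"dx":0,"dy":0,"dz":0.01,"wx":0,"wy":0,"wz":0},{"dx":0,"dy":0,"dz":0.01,"wx":0,"wy":0,"wz":0},{"dx":0,"dy":0,"dz":0.01,"wx":0,"wy":0,"wz":0},{"dx":0,"dy":0,"dz":0.01,"wx":0,"wy":0,"wz":0},{"dx":0,"dy":0,"dz":0.01,"wx":0,"wy":0,"wz":0}], "jaw": 0.5}}

```text
time_s: 24.47
eef_pos: [0.5539, 0.3065, 0.0212]
eef_rot: [-0.0, 0.787, 0.617, 0.0]
wrist_force: [-0.5, 0.1, -0.5]
opening: 0.498
grasp_force: 0.0
```

{"api": "servo_tool", "payload": {"steps": [{"dx":0,"dy":0,"dz":0.15,"wx":0,"wy":0,"wz":0},{"dx":0,"dy":0,"dz":0.35,"wx":0,"wy":0,"wz":0},{"dx":0,"dy":0,"dz":0.55,"wx":0,"wy":0,"wz":0},{"dx":0,"dy":0,"dz":0.75,"wx":0,"wy":0,"wz":0},{"dx":0,"dy":0,"dz":0.95,"wx":0,"wy":0,"wz":0}]}}

```text
time_s: 24.88
eef_pos: [0.554, 0.3065, 0.1184]
eef_rot: [0.0, 0.787, 0.617, 0.0]
wrist_force: [0.7, 0.4, 0.1]
opening: 0.501
grasp_force: 0.0
```

{"api": "servo_tool", "payload": {"steps": [{"dx":0,"dy":0,"dz":0.2,"wx":0,"wy":0,"wz":0},{"dx":0,"dy":0,"dz":0.4,"wx":0,"wy":0,"wz":0},{"dx":0,"dy":0,"dz":0.6,"wx":0,"wy":0,"wz":0},{"dx":0,"dy":0,"dz":0.8,"wx":0,"wy":0,"wz":0},{"dx":0,"dy":0,"dz":1,"wx":0,"wy":0,"wz":0}]}}

```text
time_s: 25.3
eef_pos: [0.5538, 0.3064, 0.2186]
eef_rot: [0.0, 0.787, 0.617, 0.0]
wrist_force: [0.6, -0.6, -0.3]
opening: 0.5
grasp_force: 0.0
```

```bash
python3 - <<'E'
from bench import ctrl, vision
import cv2
c=vision.camera("side")
cv2.imwrite("pics/sidez4.png",cv2.resize(c["frame"][160:330,215:395,::-1],None,fx=3.4,fy=3.4,interpolation=cv2.INTER_CUBIC))
E
```

```text
(no output)
```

View pics/sidez4.png

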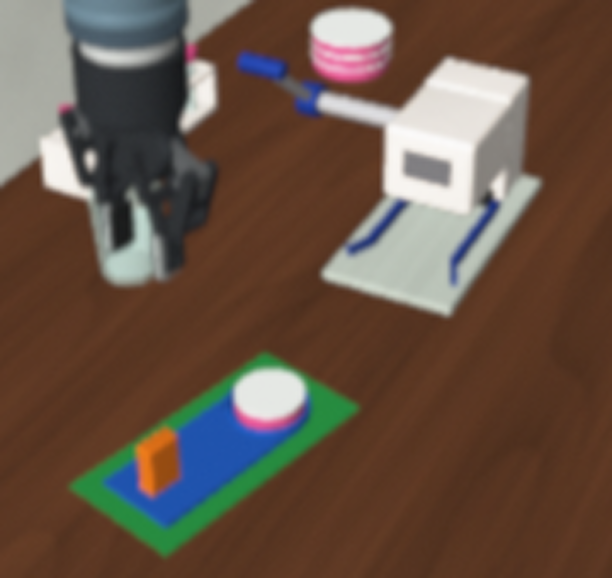

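The carrier lies centred along the mat, with the dish in its pocket at (270,397), its lid visibly lower and the lever up.

```bash
python3 -c "
from bench import workorder; print(workorder.hand_in())"
```

```text
the job is handed in; nothing more can be done
None
```

I pressed the lid with the lever at its lower stop, let the lever come back up, set the carrier with its dish back on the middle of the green mat, and handed the job in at about 25 s; no verdict came back.

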